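# Lay out the casting sample on the rework board

## Task

On the plywood board a cap casting and a lever-arm casting already lie at the two ends; finish the row along the middle of the board between them with the four things on the black rubber mat. Put the aluminium riser block flat in the middle of the board, midway between the two castings, and stand the elbow casting upright on top of it, its foot centred on the block; lay the sanding block flat midway between the cap casting and the riser block, and stand the tally counter midway between the riser block and the lever-arm casting (midway and middle go by the centres of things). Leave the two castings and everything else on the bench where they are.

Things in the scene. Friction and masses are not known exactly. Their poses are not given: they have to be found in the camera images.
- board: Plain plywood board fixed to the bench, 130 mm (its x, away from the robot) by 460 mm (its y, to the left), top 12 mm above the bench, turned up to 5 degrees. Origin: centre of its underside, on the bench top. The row runs along its y axis through its centre. Fixed blue crates 213 mm high stand behind it: front walls at x = 0.625 m (y -0.19 to 0.20 m) and 0.645 m (further right); go round them.
- cap: Grey cast-aluminium round cap, 68 x 70 x 21 mm, open side up, loose on the centre line of the board at one end (left or right, drawn afresh), its centre 190 mm from the board's centre. Not to be moved. Origin: centre of the underside; z up.
- lever_arm: Grey cast-aluminium lever arm, 91 mm long (its y), 30 mm wide, 21 mm high, with a round boss at each end; lies loose and roughly crosswise on the centre line of the board at the other end from the cap, its centre 190 mm from the board's centre. Not to be moved. Origin: centre of the underside; z up.
- riser: Riser: plain pale-grey aluminium block 60 mm (x) by 84 mm (y) by 25 mm high with an 8 mm hole near each short end, 0.27 to 0.45 kg, loose on an 8 mm thick flat black rubber mat (fixed) to the left of the board. Grasp it across its 60 mm width. Top face 25 mm above its origin. Origin: centre of the underside; z up.
- elbow: Grey cast-aluminium pipe elbow, 65 (x) x 74 (y) x 50 mm high, about 85 g, standing on its foot on an 8 mm thick flat black rubber mat (fixed) to the left of the board. The foot (two ears along y, 74 mm over them) and the upright round pipe above it are centred at x = -8 mm, y = 0 of its frame; a side pipe sticks out to +x. The upright pipe's top flange, 30 to 50 mm above the underside, is 32 mm across y and can be grasped there. Origin: centre of the underside; z up.
- sanding: Sanding block, 55 mm (x) by 100 mm (y) by 28 mm high, a green block with a thin brown abrasive sole underneath; lies flat, sole down, loose on an 8 mm thick flat black rubber mat (fixed) to the left of the board. Grasp it across its 55 mm width. Origin: centre of the underside; z up.
- counter: Tally counter: light round drum 42 mm in diameter and 26 mm high with a dark display on top and one small push knob (8 mm thick, to 36 mm high) 17 mm from the centre along +x; stands loose on an 8 mm thick flat black rubber mat (fixed) to the left of the board, about 80 g. The drum can be grasped in any direction. Origin: centre of the underside; z up.
- marker: Bystander: black marker pen with a red cap, 134 mm long (its y), 16 mm wide, lying crosswise on the bench just behind the rubber mat. Leave it. Origin: centre of the underside; z up.
- deburr: Bystander: yellow-handled deburring tool, 153 mm long (its y), 20 mm wide, lying on the bench left of the rubber mat. Leave it. Origin: centre of the underside; z up.
Not all that is in view belongs to the job. What is shaped like the riser but orange or pink is not meant.

How it is judged (in metres and radians):
At the end, for the whole second after the job is handed in: Centre line of board, all released, level, at rest, within 15 mm along and across: riser at centre, elbow's foot centred on it, sanding block 95 mm to the cap's side, counter 95 mm to the arm's side. Cap and arm within 15 mm of their start (x of riser in the frame of board between -0.015 and 0.015 m and y of riser in the frame of board between -0.015 and 0.015 m and z of riser in the frame of board between 0.008 and 0.016 m and angle between each of riser, elbow, sanding, counter's own z axis and vertical below 0.12 rad and linear speed of each of riser, elbow, sanding, counter below 0.02 m/s and angular speed of each of riser, elbow, sanding, counter below 0.2 rad/s and x of riser in the frame of elbow between -0.023 and 0.007 m and y of riser in the frame of elbow between -0.015 and 0.015 m and z of elbow in the frame of riser between 0.021 and 0.029 m and ((y of cap in the frame of board above 0 m and x of sanding in the frame of board between -0.015 and 0.015 m and y of sanding in the frame of board between 0.08 and 0.11 m and x of counter in the frame of board between -0.015 and 0.015 m and y of counter in the frame of board between -0.11 and -0.08 m) or (y of cap in the frame of board below 0 m and x of sanding in the frame of board between -0.015 and 0.015 m and y of sanding in the frame of board between -0.11 and -0.08 m and x of counter in the frame of board between -0.015 and 0.015 m and y of counter in the frame of board between 0.08 and 0.11 m)) and z of sanding in the frame of board between 0.008 and 0.016 m and z of counter in the frame of board between 0.008 and 0.016 m and distance of each of cap, lever_arm from where it was at the start of the episode below 0.015 m); the robot touches nothing.
It fails at once if the cap or the lever arm is shifted by more than 15 mm (distance of any of cap, lever_arm from where it was at the start of the episode above 0.015 m).
It fails at once if a bystander (marker pen, deburring tool) is shifted by more than 30 mm (distance of any of marker, deburr from where it was at the start of the episode above 0.03 m).
It also fails if it takes over 125 s, if anything falls off the work surface, if the arm or the gripper's body presses on something with over 40 N, if the wrist force passes 120 N, or if a joint passes its speed limit or range.

## Robot

A 7-joint arm with a two-finger parallel gripper is mounted at the origin on a cart in front of the work surface, level with it; the furniture and walls round the work are solid. World frame = base frame: x ahead of the robot, y to its left, z up, the work surface at z = 0. Lengths are in mm, angles in rad, forces in N, time in s.
With the tool pointing down it reaches from about 400 to 850 mm from the base axis. Payload 6.9 kg.
Tool frame: the origin (TCP) lies at the very end of the fingers, on their centre line; the grasp point (between the pads) lies 19 mm behind it (ctrl.hold_point_z is the distance from the TCP to the grasp point, in mm); y points along the fingers, x is the direction in which the jaws open and shut, and the axes are right-handed (so a half turn about y gives the same grasp; the last joint's range is limited). The gripper opens to 85 mm and grips with 20 to 120 N. Pads are 22 mm wide; open, the fingers measure 114 mm over their backs; the gripper's body (76 mm by 85 mm) begins 54 mm behind the grasp point. The pads swing forward as they close: fully open they stand 13 mm farther back than shut.
Start: joints at [0.105, 0.507, -0.238, 1.5, 0.126, 1.149, -0.155], TCP at [624.989, -0.025, 231.275] pointing down, gripper open.
Joint ranges: [-3.08, 3.08], [-0.24, 2.05], [-1.43, 1.35], [0, 2.5], [-1.52, 4.66], [0.17, 1.96], [-2.89, 2.89]. Speed limits (rad/s): [2.39, 2.39, 3.14, 3.14, 3.14, 3.14, 3.14].

## Interface

Orientations are given as a unit quaternion [w, x, y, z].
In Python, from bench import state, grab_frame, calibration, ctrl gives the robot as it stands.
- The arm moves only by the tool apply_moves, never from a script. Its argument "moves" is a list that holds one entry, the list of rows, each a list of 7 numbers: the shift along the tool's x, y, z in cm, then the turn, a rotation vector about the tool's x, y, z in rad, then the opening, from 0 (shut) to 1 (fully open). A call has 1 to 12 rows; each row is the pose to reach, as a shift and turn from the pose measured when the call began, along the tool's axes at that moment; what a row does not reach only later rows make up. A row lasts 1/10 s, in which the tool goes at most 50 mm and 8.59 degrees, less where a joint would pass 70% of its speed; a pose out of reach is approached as far as the arm can. A call with a gripper value outside its range is refused whole. The fingers move at their own pace and stop on an object; "grip_force" is the grip in N (left out, the last holds). Time passes only in rows, so rows that repeat a pose let the fingers close. It gives the time, the measured TCP pose, the force and the opening at its end, in the units of the state.
- state(): the state, without advancing time (a new reading comes with each control period).
- grab_frame(name): name is "scene" or "side" or "wrist"; returns the picture (384x512x3 uint8, red, green, blue); there is no depth.
- calibration(name): a dict with "fx", "fy", "cx", "cy" (pixels), "dist_coeffs" ([k1, k2, p1, p2, k3] as OpenCV has them; the pictures are not rectified), "extrinsics" (4x4, takes a point from camera to world coordinates). Camera axes: x right, y down, z forward; pixel columns grow to the right and rows downward; lengths in mm; the calibration is good to about 2 mm. A picture is of the moment at which its call begins: read the wrist's pose just before it. calibration takes no time and is no camera call; for the wrist camera it gives the pose at the moment of the call.
- ctrl.close_job(): hands the job in, once; it reports no verdict.
The state is a dict: "clock": time; "joint_pos": joint angles; "qvel": joint speeds; "effort": joint torques, N m; "ee_pos": TCP position; "eef_rot": TCP orientation; "force": force on the tool from outside, world axes, zero at the start; "ft_torque": the same for the moment, N m; "grip_width": finger opening in mm.
Only numpy, scipy, OpenCV 4.12 (cv2) and the standard library are available. Lean on these libraries where they do the work, as an engineer would, in place of code of your own. Each camera call takes 0.05 s, during which the arm holds its last target. There are 200 camera calls.

## Working session

There is one attempt and no reset: what is moved stays moved. The work goes in short steps, Python scripts to look and compute and a tool call to move; the robot and the scene stay as the last step left them, time stands still between calls to the robot, and variables do not carry over. Pictures are saved under pics/ and viewed, about 12 in all and at most 16, crops included, and the job is handed in when it is done.

Besides the shell and the picture viewer there is one more tool, called after "Request:" as a command line: name --argument value ..., lists and objects as JSON in quotes. apply_moves: Moves the arm, as the interface text tells. Its arguments: {"type":"object","properties":{"moves":{"type":"array","items":{"type":"array","items":{"type":"array","items":{"type":"number"}}}},"grip_force":{"type":"number"}},"required":["moves"]}

```bash
mkdir -p pics
cat > h.py <<'E'
import numpy as np,cv2
from bench import state,grab_frame,calibration,ctrl
def K(c): return np.array([[c['fx'],0,c['cx']],[0,c['fy'],c['cy']],[0,0,1.]])
def ray(c,uv,z):
    uv=np.array(uv,float).reshape(-1,1,2)
    p=cv2.undistortPoints(uv,K(c),np.array(c['dist_coeffs'])).reshape(-1,2)
    T=np.array(c['extrinsics']); d=np.c_[p,np.ones(len(p))]@T[:3,:3].T; o=T[:3,3]
    return o+d*((np.asarray(z)-o[2])/d[:,2])[:,None]
def proj(c,P):
    T=np.linalg.inv(np.array(c['extrinsics']))
    return cv2.projectPoints(np.array(P,float).reshape(-1,1,3),cv2.Rodrigues(T[:3,:3])[0],T[:3,3],K(c),np.array(c['dist_coeffs']))[0].reshape(-1,2)
def save(n,im,s=1):
    cv2.imwrite('pics/'+n+'.png',cv2.resize(im[:,:,::-1],None,fx=s,fy=s,interpolation=cv2.INTER_CUBIC))
E
python3 - <<'E'
from h import *
for n in ('scene','side','wrist'):
    c=calibration(n); im=grab_frame(n); np.save('pics/'+n+'0.npy',im); save(n+'0',im,1.5)
    print(n,c['fx'],np.round(c['extrinsics'],3).tolist())
print(state())
E
```

```text
scene 370.024390935964 [[-0.877, -0.303, 0.374, 96.339], [-0.48, 0.523, -0.704, 978.2], [0.018, -0.797, -0.604, 765.212], [0.0, 0.0, 0.0, 1.0]]
side 429.54612732937306 [[1.0, -0.015, -0.019, 592.335], [0.007, -0.57, 0.822, -1245.382], [-0.023, -0.822, -0.57, 1009.822], [0.0, 0.0, 0.0, 1.0]]
wrist 336.2667845607203 [[1.0, 0.001, -0.002, 623.252], [0.0, -0.966, -0.259, 66.178], [-0.002, 0.259, -0.966, 372.996], [0.0, 0.0, 0.0, 1.0]]
{'clock': 0.15, 'joint_pos': array([ 0.10547803,  0.50818324, -0.23754327,  1.50088002,  0.12567535,
        1.14887101, -0.15480063]), 'qvel': array([ 0.00124471, -0.0018615 ,  0.00023343, -0.00412155, -0.00112425,
       -0.00019931, -0.00047266]), 'effort': array([-1.45638624e-03, -6.21010351e+01, -2.18872748e+00, -2.49840939e+01,
        1.27439146e-02,  9.07797832e-03,  3.50406015e-05]), 'ee_pos': array([ 6.24638368e+02, -4.14862806e-02,  2.30613539e+02]), 'eef_rot': array([ 7.07110657e-01, -7.07102579e-01,  4.74745476e-04,  4.85875980e-04]), 'force': array([-0.7946608 , -0.5028895 ,  0.23355976]), 'ft_torque': array([-0.04713823,  0.0543636 ,  0.04943966]), 'grip_width': 85.29503754869239}
```

View pics/scene0.png

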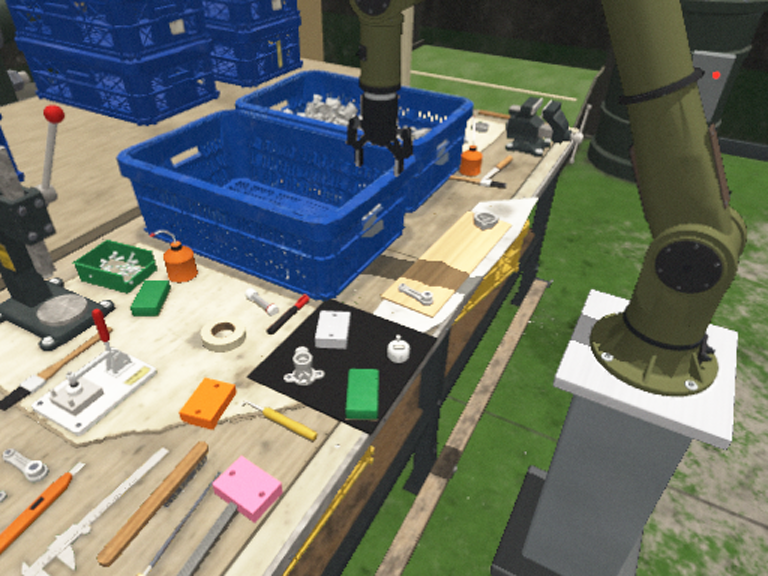

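View pics/side0.png

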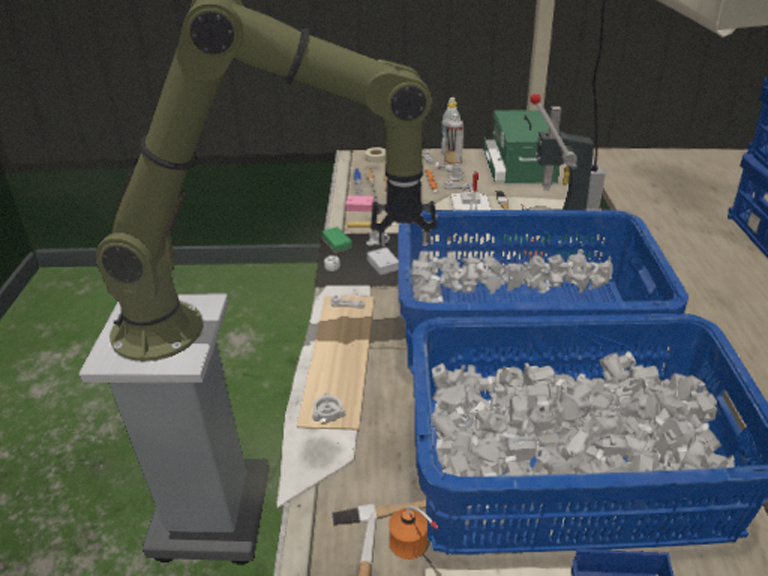

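Scene picture (1.5x): the riser candidates are grey (333,329), orange (208,401) and pink (248,488), and I choose the grey one. The green block candidates are (362,393) on the mat and (150,297) off it, and I choose the one on the mat. The elbow is at (303,368) and the counter at (398,348). The lever arm is at the board's left end (415,292) and the cap at its right end (486,220). I'll take close crops next.

Run:
```python
from h import *
im=np.load('pics/scene0.npy')
save('mat',im[190:290,160:295],5.9); save('board',im[130:225,240:360],6)
c=calibration('scene')
print(ray(c,[[333/1.5,329/1.5],[303/1.5,368/1.5],[362/1.5,393/1.5],[398/1.5,348/1.5],[415/1.5,292/1.5],[486/1.5,220/1.5]],[33,30,36,34,25,25]).round())
```

```text
[[ 565.  287.   33.]
 [ 557.  403.   30.]
 [ 429.  407.   36.]
 [ 428.  273.   34.]
 [ 481.   87.   25.]
 [ 454. -291.   25.]]
```

View pics/mat.png

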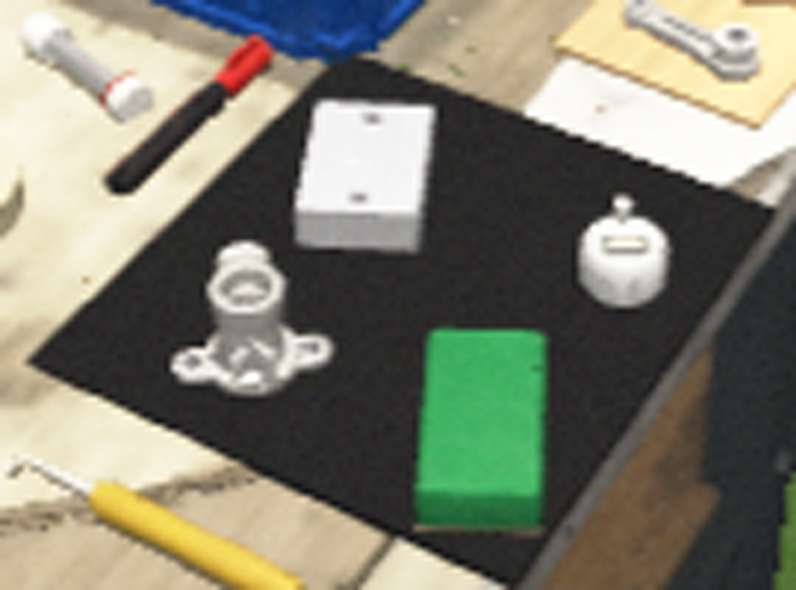

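View pics/board.png

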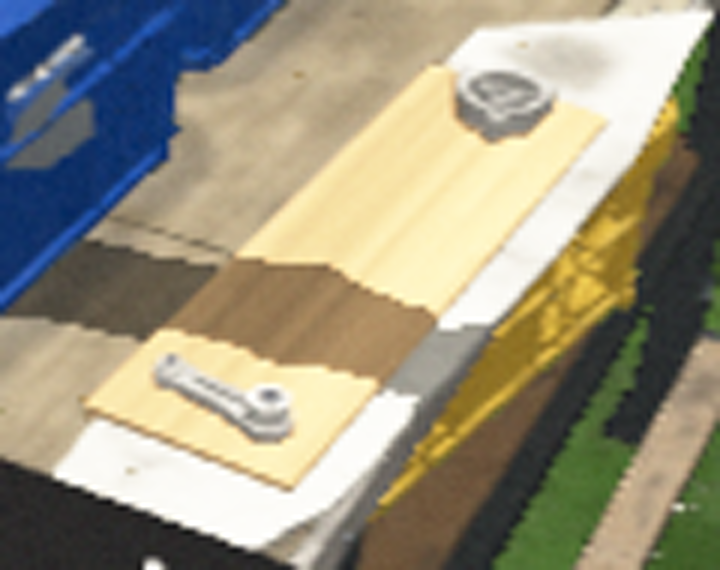

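The mat crop shows the grey riser with its two holes, the elbow with its flange at (246,288) and ears at (190,364) and (314,348), the green block with its brown sole, and the counter at (624,245) with its knob at (622,205). The board crop gives corners at (88,402), (292,485), (605,122) and (435,67).

Run:
```python
from h import *
from scipy.optimize import least_squares
c=calibration('scene')
def px(p,s,ox,oy): return (np.array(p,float)+.5)/s-.5+[ox,oy]
m=lambda p:px(p,5.9,160,190); b=lambda p:px(p,6,240,130)
def fit(name,uv,L,W,z,x0):
    # corners order given as signs in fit: assign by nearest
    def P(q):
        C=np.array([[W/2,L/2],[W/2,-L/2],[-W/2,-L/2],[-W/2,L/2]]); a=q[2]
        R=np.array([[np.cos(a),-np.sin(a)],[np.sin(a),np.cos(a)]])
        return np.c_[C@R.T+q[:2],[z]*4]
    raw=ray(c,uv,[z]*4)
    print(name,raw[:,:2].round(1).tolist())
    best=None
    for k in range(4):
      for fl in (1,-1):
        u=np.roll(uv[::fl],k,0)
        for a in x0[2:]:
          r=least_squares(lambda q:(proj(c,P(q))-u).ravel(),[x0[0],x0[1],a])
          if best is None or r.cost<best.cost-1e-6: best=r
    print('  fit',best.x.round(3),'rms px',np.sqrt(best.cost*2/8).round(2)); return best.x
fit('board',b([[88,402],[292,485],[605,122],[435,67]]),460,130,12,[470,-100,0])
fit('riser',m([[318,102],[435,106],[424,216],[297,210]]),84,60,33,[560,290,-.5,-1])
fit('sand',m([[432,330],[545,332],[541,493],[417,489]]),100,55,36,[430,400,-.5,-1])
print('counter',ray(c,m([[624,245],[622,203]]),[34,43]).round(1))
print('elbow flange, ears, side', ray(c,m([[246,288],[190,364],[314,348],[243,255]]),[58,14,14,30]).round(1))
print('lever bosses',ray(c,b([[165,365],[272,400]]),[28,33]).round(1))
print('cap',ray(c,b([[503,93]]),[33]).round(1))
print('marker',ray(c,m([[118,180],[265,50]]),[8,8]).round(1),'deb',ray(c,m([[15,462],[295,585]]),[8,8]).round(1))
```

```text
board [[547.6, 117.8], [419.8, 126.7], [394.7, -322.1], [520.4, -334.6]]
  fit [ 4.71041e+02 -1.05180e+02 -5.40000e-02] rms px 0.62
riser [[619.7, 251.0], [564.7, 223.1], [525.2, 299.0], [582.0, 326.5]]
  fit [5.72862e+02 2.74992e+02 4.70000e-01] rms px 0.31
sand [[479.5, 366.7], [433.3, 341.8], [388.5, 426.7], [435.9, 451.1]]
  fit [434.526 396.22    0.482] rms px 0.54
counter [[429.2 269.3  34. ]
 [439.7 251.7  43. ]]
elbow flange, ears, side [[555.9 404.4  58. ]
 [578.  423.2  14. ]
 [533.4 386.   14. ]
 [588.5 363.7  30. ]]
lever bosses [[517.   85.3  28. ]
 [449.7  90.5  33. ]]
cap [[ 456.7 -288.    33. ]]
marker [[692.  331.1   8. ]
 [688.7 202.6   8. ]] deb [[614.1 506.2   8. ]
 [466.6 501.2   8. ]]
```

```bash
cat >> h.py <<'E'
from scipy.spatial.transform import Rotation as Ro
def go(x,y,z,psi):
    s=state(); p=np.array(s['ee_pos']); q=np.array(s['eef_rot']); R=Ro.from_quat(q[[1,2,3,0]])
    Rt=Ro.from_matrix(np.array([[np.cos(psi),0,-np.sin(psi)],[np.sin(psi),0,np.cos(psi)],[0,-1,0]]))
    d=R.inv().apply(np.array([x,y,z])-p)/10; r=(R.inv()*Rt).as_rotvec()
    print('t',round(s['clock'],2),'at',p.round(1),'w',round(s['grip_width'],1),'F',np.round(s['force'],1),'j',np.round(s['joint_pos'],2))
    print('move',d.round(2),r.round(3),'rows',np.ceil(max(np.linalg.norm(d)/5,np.linalg.norm(r)/.15)))
E
python3 - <<'E'
from h import *
go(471,-72,300,0)
E
```

```text
t 0.15 at [624.6  -0.  230.6] w 85.3 F [-0.8 -0.5  0.2] j [ 0.11  0.51 -0.24  1.5   0.13  1.15 -0.15]
move [-15.37  -6.92  -7.2 ] [-0.     0.    -0.001] rows 4.0
```

Request:
apply_moves --moves '[[[-15.4,-7,-7.2,0,0,0,1],[-15.4,-7,-7.2,0,0,0,1],[-15.4,-7,-7.2,0,0,0,1],[-15.4,-7,-7.2,0,0,0,1],[-15.4,-7,-7.2,0,0,0,1],[-15.4,-7,-7.2,0,0,0,1],[-15.4,-7,-7.2,0,0,0,1]]]'

```text
clock: 0.85
ee_pos: [471.4, -71.4, 300.4]
eef_rot: [0.707, -0.707, 0.0, 0.001]
force: [-0.2, 0.1, -0.8]
grip_width: 85.4
```

Run:
```python
from h import *
import json
c=calibration('wrist'); im=grab_frame('wrist'); np.save('pics/wb.npy',im); np.save('pics/wb_c.npy',c,allow_pickle=True); save('wb',im,1.56)
go(510,370,240,0)
```

```text
t 0.9 at [471.4 -71.3 300.1] w 85.1 F [-0.4 -0.2  1.1] j [ 0.29  0.22 -0.24  1.75  0.06  1.18  0.03]
move [ 3.93  6.03 44.12] [-0.001  0.001 -0.002] rows 9.0
```

View pics/wb.png

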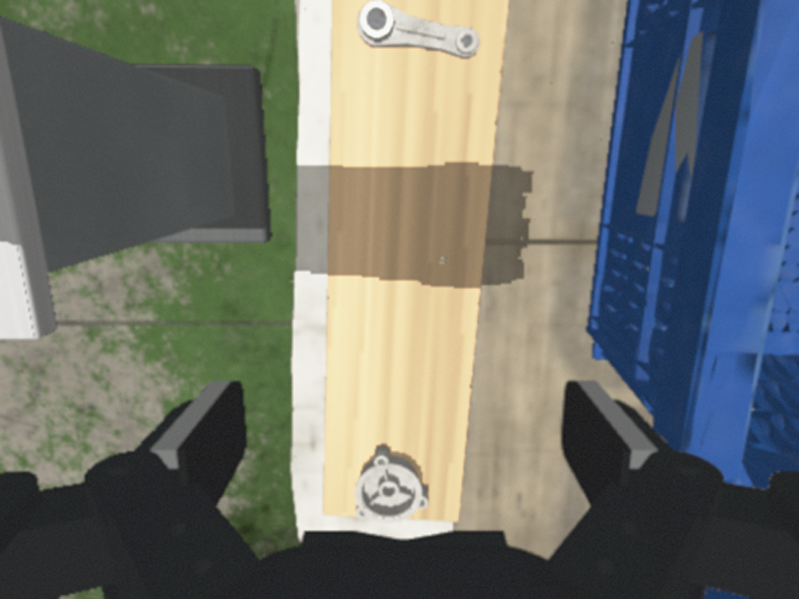

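The wrist view over the board shows its right-end corners at (323,515) and (458,521). The front edge runs from (331,0), the back edge runs from (507,0), the cap is at (389,490), and the lever bosses are at (376,20) and (465,41).

Run:
```python
from h import *
c=np.load('pics/wb_c.npy',allow_pickle=True).item()
P=lambda p:(np.array(p,float)+.5)/1.56-.5
r=ray(c,P([[323,515],[458,521],[331,0],[507,0],[327,260],[484,260],[389,490],[376,20],[465,41]]),[12]*6+[30,33,28])
print(r.round(1))
e=(r[0]+r[1])/2; t=(r[2]+r[3])/2
d=r[2]-r[0];d2=r[3]-r[1]
print('angles',np.arctan2(-d[0],d[1]),np.arctan2(-d2[0],d2[1]))
for a in (-.05,-.054,-.058): print(a,e[:2]+230*np.array([-np.sin(a),np.cos(a)]))
go(510,370,240,0)
```

```text
[[ 393.2 -329.3   12. ]
 [ 521.2 -335.6   12. ]
 [ 416.   107.8   12. ]
 [ 544.3  107.7   12. ]
 [ 405.5  -84.3   12. ]
 [ 536.   -84.    12. ]
 [ 456.4 -290.    30. ]
 [ 449.7   90.    33. ]
 [ 513.1   77.8   28. ]]
angles -0.052117874982187666 -0.052105097251545586
-0.05 [ 468.68216439 -102.74266958]
-0.054 [ 469.60092022 -102.790488  ]
-0.058 [ 470.51947742 -102.84198104]
t 0.9 at [471.4 -71.3 300.1] w 85.1 F [-0.4 -0.2  1.1] j [ 0.29  0.22 -0.24  1.75  0.06  1.18  0.03]
move [ 3.93  6.03 44.12] [-0.001  0.001 -0.002] rows 9.0
```

Request:
apply_moves --moves '[[[3.9,6,44.1,0,0,0,1],[3.9,6,44.1,0,0,0,1],[3.9,6,44.1,0,0,0,1],[3.9,6,44.1,0,0,0,1],[3.9,6,44.1,0,0,0,1],[3.9,6,44.1,0,0,0,1],[3.9,6,44.1,0,0,0,1],[3.9,6,44.1,0,0,0,1],[3.9,6,44.1,0,0,0,1],[3.9,6,44.1,0,0,0,1],[3.9,6,44.1,0,0,0,1],[3.9,6,44.1,0,0,0,1]]]'

```text
clock: 2.1
ee_pos: [509.9, 369.2, 239.4]
eef_rot: [-0.707, 0.707, -0.001, -0.001]
force: [0.8, -1.2, -0.0]
grip_width: 85.4
```

Run:
```python
from h import *
c=calibration('wrist'); im=grab_frame('wrist'); np.save('pics/wm.npy',im); np.save('pics/wm_c.npy',c,allow_pickle=True); save('wm',im,1.56)
go(573,275,120,.47)
```

```text
t 2.15 at [510.2 368.7 239.9] w 85.3 F [-0.3 -0.2 -0. ] j [-0.44  0.52 -0.37  1.47  0.19  1.19 -0.84]
move [ 6.31 11.98 -9.36] [-0.    -0.47  -0.003] rows 4.0
```

View pics/wm.png

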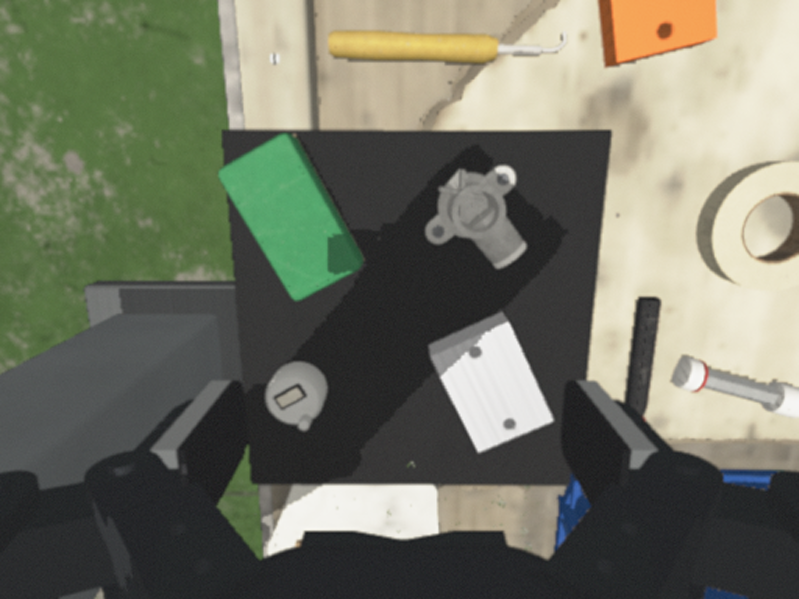

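The wrist view over the mat shows the riser top near (491,385), the green block near (291,216), the elbow flange near (474,208), its ear holes at (437,232) and (504,177), and the counter at (297,391). I'll overlay the scene fit on this picture to compare the two cameras.

```bash
python3 - <<'E'
from h import *
c=np.load('pics/wm_c.npy',allow_pickle=True).item(); im=np.load('pics/wm.npy')
S=3
big=cv2.resize(im,None,fx=S,fy=S,interpolation=cv2.INTER_CUBIC)
def draw(P,col):
    q=((proj(c,P)+.5)*S-.5).round().astype(int); cv2.polylines(big,[q.reshape(-1,1,2)],True,col,1)
def rect(x,y,a,w,l,z): 
    C=np.array([[w,l],[w,-l],[-w,-l],[-w,l]])/2; R=np.array([[np.cos(a),-np.sin(a)],[np.sin(a),np.cos(a)]]); return np.c_[C@R.T+[x,y],[z]*4]
def circ(x,y,r,z): t=np.linspace(0,6.28,40); return np.c_[x+r*np.cos(t),y+r*np.sin(t),0*t+z]
draw(rect(572.9,275,.47,60,84,33),(255,0,0)); draw(rect(572.9,275,.47,60,84,8),(255,255,0))
draw(rect(434.5,396.2,.482,55,100,36),(255,0,0))
draw(circ(429.2,269.3,21,34),(255,0,0)); draw(circ(556,404.4,16,58),(255,0,0))
cv2.imwrite('pics/ov.png',big[230:940,400:1120,::-1][:, :][:600*710//710])
P=lambda p:(np.array(p,float)+.5)/1.56-.5
print(ray(c,P([[474,208],[437,232],[504,177],[297,390],[479,453],[553,421]]),[58,14,14,34,33,33]).round(1))
E
python3 -c "
import cv2;i=cv2.imread('pics/ov.png');print(i.shape);cv2.imwrite('pics/ov.png',cv2.resize(i,None,fx=.84,fy=.84,interpolation=cv2.INTER_AREA))"
```

```text
[[550.5 408.   58. ]
 [530.9 387.7  14. ]
 [575.7 425.   14. ]
 [431.2 276.6  34. ]
 [563.8 225.9  33. ]
 [616.6 252.4  33. ]]
(600, 720, 3)
```

View pics/ov.png

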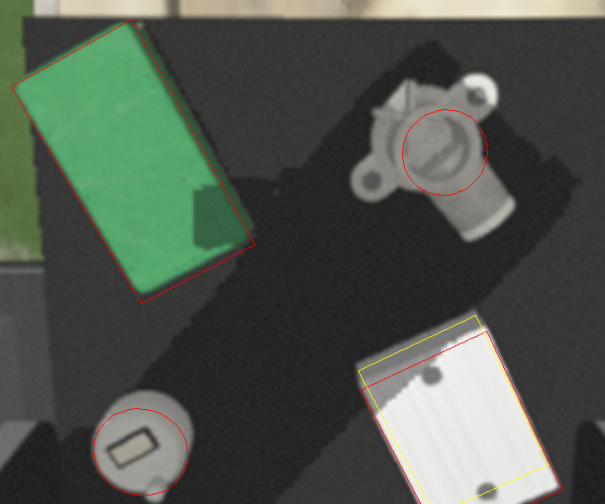

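Both cameras agree within about 2 to 3 mm. Grasping the riser.

Request:
apply_moves --moves '[[[6.2,13,-9.3,0,-0.47,0,1],[6.2,13,-9.3,0,-0.47,0,1],[6.2,13,-9.3,0,-0.47,0,1],[6.2,13,-9.3,0,-0.47,0,1],[6.2,13,-9.3,0,-0.47,0,1],[6.2,13,-9.3,0,-0.47,0,1],[6.2,17,-9.3,0,-0.47,0,1],[6.2,19,-9.3,0,-0.47,0,1],[6.2,20,-9.3,0,-0.47,0,1],[6.2,20,-9.3,0,-0.47,0,1]]]'

```text
clock: 3.15
ee_pos: [571.1, 277.0, 40.3]
eef_rot: [0.688, -0.687, -0.164, 0.166]
force: [0.7, 0.6, 0.9]
grip_width: 85.8
```

Run:
```python
from h import *
go(572.5,276,9,.47)
```

```text
t 3.15 at [571.1 277.   40.3] w 85.8 F [0.7 0.6 0.9] j [-0.24  0.74 -0.42  1.69  0.39  0.8  -0.37]
move [ 0.08  3.13 -0.16] [-0.001  0.001 -0.002] rows 1.0
```

Request:
apply_moves --moves '[[[0.1,1.5,-0.2,0,0,0,1],[0.1,2.6,-0.2,0,0,0,1],[0.1,3.1,-0.2,0,0,0,1],[0.1,3.1,-0.2,0,0,0,0],[0.1,3.1,-0.2,0,0,0,0],[0.1,3.1,-0.2,0,0,0,0],[0.1,3.1,-0.2,0,0,0,0],[0.1,3.1,-0.2,0,0,0,0],[0.1,3.1,-0.2,0,0,0,0]]]' --grip_force 60

```text
clock: 4.05
ee_pos: [573.2, 275.9, 9.9]
eef_rot: [0.688, -0.687, -0.165, 0.165]
force: [-0.7, -0.3, 6.5]
grip_width: 58.8
```

Run:
```python
from h import *
go(572.5,276,110,.47)
```

```text
t 4.05 at [573.2 275.9   9.9] w 58.8 F [-0.7 -0.3  6.5] j [-0.25  0.78 -0.4   1.7   0.41  0.74 -0.38]
move [ -0.07 -10.01   0.05] [-0.001  0.001 -0.001] rows 3.0
```

Request:
apply_moves --moves '[[[0,-3,0,0,0,0,0],[0,-7,0,0,0,0,0],[0,-11,0,0,0,0,0],[0,-11,0,0,0,0,0],[-6.5,-11,3,0,0,0,0],[-6.5,-11,3,0,0,0,0]]]'

```text
clock: 4.65
ee_pos: [497.1, 272.1, 118.2]
eef_rot: [0.688, -0.687, -0.163, 0.168]
force: [-1.1, 0.2, -4.6]
grip_width: 58.7
```

Run:
```python
from h import *
go(470,-103.5,110,1.518)
```

```text
t 4.65 at [497.1 272.1 118.2] w 58.7 F [-1.1  0.2 -4.6] j [-0.24  0.56 -0.47  1.8   0.32  0.86 -0.39]
move [-19.49   0.9  -32.22] [-0.005 -1.046 -0.005] rows 8.0
```

Request:
apply_moves --moves '[[[-19.5,0.9,-32.2,0,-1.046,0,0],[-19.5,0.9,-32.2,0,-1.046,0,0],[-19.5,0.9,-32.2,0,-1.046,0,0],[-19.5,0.9,-32.2,0,-1.046,0,0],[-19.5,0.9,-32.2,0,-1.046,0,0],[-19.5,0.9,-32.2,0,-1.046,0,0],[-19.5,0.9,-32.2,0,-1.046,0,0],[-19.5,0.9,-32.2,0,-1.046,0,0],[-19.5,0.9,-32.2,0,-1.046,0,0],[-19.5,0.9,-32.2,0,-1.046,0,0],[-19.5,0.9,-32.2,0,-1.046,0,0]]]'

```text
clock: 5.75
ee_pos: [469.6, -102.2, 109.5]
eef_rot: [0.514, -0.511, -0.485, 0.489]
force: [0.1, 0.6, -4.5]
grip_width: 58.6
```

Run:
```python
from h import *
go(470,-103.5,14.5,1.518)
```

```text
t 5.75 at [ 469.6 -102.2  109.5] w 58.6 F [ 0.1  0.6 -4.5] j [ 0.7   0.53 -0.8   2.03  0.53  0.81  1.11]
move [-0.12  9.5  -0.12] [-0.007  0.001 -0.001] rows 2.0
```

Request:
apply_moves --moves '[[[-0.1,4,-0.1,-0.007,0,0,0],[-0.1,7,-0.1,-0.007,0,0,0],[-0.1,8.5,-0.1,-0.007,0,0,0],[-0.1,9.2,-0.1,-0.007,0,0,0],[-0.1,9.5,-0.1,-0.007,0,0,0],[-0.1,9.5,-0.1,-0.007,0,0,0],[-0.1,9.5,-0.1,-0.007,0,0,0]]]'

```text
clock: 6.45
ee_pos: [470.5, -103.0, 15.3]
eef_rot: [-0.512, 0.513, 0.487, -0.487]
force: [0.4, 0.5, -4.1]
grip_width: 58.9
```

Run:
```python
from h import *
go(470,-103.5,14,1.518)
```

```text
t 6.45 at [ 470.5 -103.    15.3] w 58.9 F [ 0.4  0.5 -4.1] j [ 0.59  0.66 -0.64  2.12  0.73  0.59  0.94]
move [-0.05  0.13  0.05] [ 0.001  0.002 -0.001] rows 1.0
```

Request:
apply_moves --moves '[[[0,0.1,0,0,0,0,0],[0,0.2,0,0,0,0,0],[0,0.2,0,0,0,0,0],[0,0.2,0,0,0,0,0.95],[0,0.2,0,0,0,0,0.95],[0,0.2,0,0,0,0,0.95],[0,0,0,0,0,0,0.95],[0,-3,0,0,0,0,0.95],[0,-7,0,0,0,0,0.95],[0,-11,0,0,0,0,1],[0,-11,0,0,0,0,1]]]'

```text
clock: 7.55
ee_pos: [473.0, -102.5, 129.7]
eef_rot: [-0.51, 0.515, 0.489, -0.486]
force: [0.6, 0.1, 0.0]
grip_width: 85.5
```

Run:
```python
from h import *
go(434,397,120,.48)
```

```text
t 7.55 at [ 473.  -102.5  129.7] w 85.5 F [0.6 0.1 0. ] j [ 0.73  0.5  -0.83  2.01  0.51  0.84  1.13]
move [49.69  0.82  6.44] [0.009 1.04  0.002] rows 11.0
```

Request:
apply_moves --moves '[[[49.7,0.8,6.4,0.01,1.04,0,1],[49.7,0.8,6.4,0.01,1.04,0,1],[49.7,0.8,6.4,0.01,1.04,0,1],[49.7,0.8,6.4,0.01,1.04,0,1],[49.7,0.8,6.4,0.01,1.04,0,1],[49.7,0.8,6.4,0.01,1.04,0,1],[49.7,0.8,6.4,0.01,1.04,0,1],[49.7,0.8,6.4,0.01,1.04,0,1],[49.7,0.8,6.4,0.01,1.04,0,1],[49.7,0.8,6.4,0.01,1.04,0,1],[49.7,0.8,6.4,0.01,1.04,0,1],[49.7,0.8,6.4,0.01,1.04,0,1]]]'

```text
clock: 8.75
ee_pos: [433.0, 398.8, 119.4]
eef_rot: [0.688, -0.686, -0.169, 0.169]
force: [0.8, -1.3, -0.1]
grip_width: 85.4
```

Run:
```python
from h import *
go(434,397,10,.48)
```

```text
t 8.75 at [433.  398.8 119.4] w 85.4 F [ 0.8 -1.3 -0.1] j [-0.48  0.59 -0.48  1.75  0.34  0.89 -0.63]
move [-0.   10.94 -0.24] [-0.003  0.004  0.   ] rows 3.0
```

Request:
apply_moves --moves '[[[0,4,-0.2,0,0,0,1],[0,8,-0.2,0,0,0,1],[0,10,-0.2,0,0,0,1],[0,10.9,-0.2,0,0,0,1],[0,10.9,-0.2,0,0,0,1],[0,10.9,-0.2,0,0,0,0],[0,10.9,-0.2,0,0,0,0],[0,10.9,-0.2,0,0,0,0],[0,10.9,-0.2,0,0,0,0],[0,10.9,-0.2,0,0,0,0],[0,10.9,-0.2,0,0,0,0]]]'

```text
clock: 9.85
ee_pos: [434.7, 397.9, 12.1]
eef_rot: [0.688, -0.685, -0.17, 0.168]
force: [0.2, -1.2, 5.4]
grip_width: 53.8
```

Run:
```python
from h import *
go(434,397,120,.48)
```

```text
t 9.85 at [434.7 397.9  12.1] w 53.8 F [ 0.2 -1.2  5.4] j [-0.53  0.72 -0.4   1.84  0.44  0.66 -0.71]
move [-7.000e-02 -1.079e+01 -1.000e-02] [-0.003  0.003  0.003] rows 3.0
```

Request:
apply_moves --moves '[[[0,-3,0,0,0,0,0],[0,-7,0,0,0,0,0],[0,-11,0,0,0,0,0],[0,-11,0,0,0,0,0],[0,-11,0,0,0,0,0]]]'

```text
clock: 10.35
ee_pos: [435.2, 397.7, 123.8]
eef_rot: [0.688, -0.685, -0.171, 0.167]
force: [-0.4, -0.8, -0.8]
grip_width: 54.0
```

Run:
```python
from h import *
go(465,-198.4,120,1.518)
```

```text
t 10.35 at [435.2 397.7 123.8] w 54.0 F [-0.4 -0.8 -0.8] j [-0.47  0.58 -0.49  1.75  0.34  0.89 -0.62]
move [-2.505e+01  3.000e-02 -5.418e+01] [ 0.    -1.035  0.008] rows 12.0
```

Request:
apply_moves --moves '[[[-25,0,-54.2,0,-1.035,0.01,0],[-25,0,-54.2,0,-1.035,0.01,0],[-25,0,-54.2,0,-1.035,0.01,0],[-25,0,-54.2,0,-1.035,0.01,0],[-25,0,-54.2,0,-1.035,0.01,0],[-25,0,-54.2,0,-1.035,0.01,0],[-25,0,-54.2,0,-1.035,0.01,0],[-25,0,-54.2,0,-1.035,0.01,0],[-25,0,-54.2,0,-1.035,0.01,0],[-25,0,-54.2,0,-1.035,0.01,0],[-25,0,-54.2,0,-1.035,0.01,0],[-25,0,-54.2,0,-1.035,0.01,0]]]'

```text
clock: 11.55
ee_pos: [464.4, -200.9, 119.3]
eef_rot: [0.514, -0.513, -0.485, 0.487]
force: [1.3, 0.1, -1.1]
grip_width: 54.0
```

Run:
```python
from h import *
go(465,-198.4,16,1.518)
```

```text
t 11.55 at [ 464.4 -200.9  119.3] w 54.0 F [ 1.3  0.1 -1.1] j [ 0.91  0.56 -0.83  1.96  0.54  0.87  1.3 ]
move [ 0.26 10.33 -0.08] [-0.003 -0.001 -0.001] rows 3.0
```

Request:
apply_moves --moves '[[[0.2,4,-0.1,0,0,0,0],[0.2,8,-0.1,0,0,0,0],[0.2,9.5,-0.1,0,0,0,0],[0.2,10.3,-0.1,0,0,0,0],[0.2,10.4,-0.1,0,0,0,0],[0.2,10.4,-0.1,0,0,0,0]]]'

```text
clock: 12.15
ee_pos: [462.8, -198.7, 15.6]
eef_rot: [0.514, -0.512, -0.484, 0.489]
force: [-8.5, 0.5, 12.5]
grip_width: 53.7
```

Run:
```python
from h import *
go(465,-198.4,16,1.518)
```

```text
t 12.15 at [ 462.8 -198.7   15.6] w 53.7 F [-8.5  0.5 12.5] j [ 0.79  0.7  -0.68  2.05  0.74  0.65  1.13]
move [ 0.04 -0.04 -0.22] [-0.007  0.    -0.003] rows 1.0
```

Contact force is 12.5 N, so it is seated on the board. I'll open partly and retreat.

Request:
apply_moves --moves '[[[0,0,0,0,0,0,0],[0,0,0,0,0,0,0.8],[0,0,0,0,0,0,0.8],[0,0,0,0,0,0,0.8],[0,-1,0,0,0,0,0.8],[0,-4,0,0,0,0,0.8],[0,-8,0,0,0,0,0.8],[0,-11,0,0,0,0,1],[0,-11,0,0,0,0,1]]]'

```text
clock: 13.05
ee_pos: [465.9, -198.5, 129.8]
eef_rot: [-0.512, 0.514, 0.485, -0.488]
force: [-0.2, -0.3, -0.3]
grip_width: 85.6
```

Run:
```python
from h import *
go(429.5,270,120,.56)
```

```text
t 13.05 at [ 465.9 -198.5  129.8] w 85.6 F [-0.2 -0.3 -0.3] j [ 0.91  0.55 -0.85  1.95  0.53  0.89  1.31]
move [46.6   0.77  6.1 ] [ 0.002  0.958 -0.004] rows 10.0
```

Request:
apply_moves --moves '[[[46.6,0.8,6.1,0,0.958,0,1],[46.6,0.8,6.1,0,0.958,0,1],[46.6,0.8,6.1,0,0.958,0,1],[46.6,0.8,6.1,0,0.958,0,1],[46.6,0.8,6.1,0,0.958,0,1],[46.6,0.8,6.1,0,0.958,0,1],[46.6,0.8,6.1,0,0.958,0,1],[46.6,0.8,6.1,0,0.958,0,1],[46.6,0.8,6.1,0,0.958,0,1],[46.6,0.8,6.1,0,0.958,0,1],[46.6,0.8,6.1,0,0.958,0,1],[46.6,0.8,6.1,0,0.958,0,1]]]'

```text
clock: 14.25
ee_pos: [428.8, 270.2, 119.3]
eef_rot: [-0.678, 0.681, 0.195, -0.197]
force: [0.9, -1.0, -0.4]
grip_width: 85.2
```

Run:
```python
from h import *
go(429.5,270,11,.56)
```

```text
t 14.25 at [428.8 270.2 119.3] w 85.2 F [ 0.9 -1.  -0.4] j [-0.24  0.5  -0.55  1.95  0.36  0.79 -0.43]
move [ 0.09 10.83 -0.02] [ 0.004  0.002 -0.004] rows 3.0
```

Request:
apply_moves --moves '[[[0.1,4,0,0,0,0,1],[0.1,8,0,0,0,0,1],[0.1,10,0,0,0,0,1],[0.1,10.8,0,0,0,0,1],[0.1,10.8,0,0,0,0,1],[0.1,10.8,0,0,0,0,0],[0.1,10.8,0,0,0,0,0],[0.1,10.8,0,0,0,0,0],[0.1,10.8,0,0,0,0,0],[0.1,10.8,0,0,0,0,0],[0.1,10.8,0,0,0,0,0],[0.1,10.8,0,0,0,0,0]]]' --grip_force 40

```text
clock: 15.45
ee_pos: [430.1, 270.3, 12.5]
eef_rot: [-0.678, 0.681, 0.196, -0.196]
force: [-0.8, -1.3, 7.3]
grip_width: 40.8
```

Run:
```python
from h import *
go(429.5,270,120,.56)
```

```text
t 15.45 at [430.1 270.3  12.5] w 40.8 F [-0.8 -1.3  7.3] j [-0.33  0.65 -0.43  2.05  0.51  0.55 -0.57]
move [ -0.09 -10.75  -0.04] [ 0.004  0.002 -0.002] rows 3.0
```

Request:
apply_moves --moves '[[[0,-3,0,0,0,0,0],[0,-7,0,0,0,0,0],[0,-11,0,0,0,0,0],[0,-11,0,0,0,0,0],[0,-11,0,0,0,0,0]]]'

```text
clock: 15.95
ee_pos: [430.6, 270.9, 123.5]
eef_rot: [-0.678, 0.681, 0.196, -0.195]
force: [-0.3, 0.5, -0.7]
grip_width: 40.8
```

Run:
```python
from h import *
go(475,-8.6,120,-0.05)
```

```text
t 15.95 at [430.6 270.9 123.5] w 40.8 F [-0.3  0.5 -0.7] j [-0.23  0.49 -0.56  1.95  0.37  0.8  -0.43]
move [-11.12   0.47 -26.02] [0.005 0.612 0.002] rows 6.0
```

Request:
apply_moves --moves '[[[-11.1,0.5,-26,0,0.612,0,0],[-11.1,0.5,-26,0,0.612,0,0],[-11.1,0.5,-26,0,0.612,0,0],[-11.1,0.5,-26,0,0.612,0,0],[-11.1,0.5,-26,0,0.612,0,0],[-11.1,0.5,-26,0,0.612,0,0],[-11.1,0.5,-26,0,0.612,0,0],[-11.1,0.5,-26,0,0.612,0,0],[-11.1,0.5,-26,0,0.612,0,0]]]'

```text
clock: 16.85
ee_pos: [474.5, -7.0, 119.1]
eef_rot: [-0.706, 0.708, -0.017, 0.018]
force: [-0.6, -0.1, -1.0]
grip_width: 40.7
```

Run:
```python
from h import *
go(475,-8.6,16.5,-0.05)
```

```text
t 16.85 at [474.5  -7.  119.1] w 40.7 F [-0.6 -0.1 -1. ] j [ 0.24  0.43 -0.39  2.04  0.25  0.72 -0.36]
move [ 0.04 10.26 -0.12] [0.003 0.001 0.002] rows 3.0
```

Request:
apply_moves --moves '[[[0,4,-0.1,0,0,0,0],[0,8,-0.1,0,0,0,0],[0,9.5,-0.1,0,0,0,0],[0,10.2,-0.1,0,0,0,0],[0,10.3,-0.1,0,0,0,0],[0,10.3,-0.1,0,0,0,0]]]'

```text
clock: 17.45
ee_pos: [474.8, -7.0, 16.4]
eef_rot: [-0.706, 0.708, -0.016, 0.017]
force: [0.2, -0.1, -0.7]
grip_width: 40.6
```

Run:
```python
from h import *
go(475,-8.6,16.5,-0.05)
```

```text
t 17.45 at [474.8  -7.   16.4] w 40.6 F [ 0.2 -0.1 -0.7] j [ 0.15  0.6  -0.28  2.14  0.38  0.45 -0.47]
move [ 0.03 -0.01 -0.16] [0.003 0.004 0.002] rows 1.0
```

Request:
apply_moves --moves '[[[0,0,-0.2,0,0,0,0],[0,0.1,-0.2,0,0,0,0],[0,0.1,-0.2,0,0,0,0],[0,0.1,-0.2,0,0,0,0.8],[0,0.1,-0.2,0,0,0,0.9],[0,0.1,-0.2,0,0,0,0.9],[0,0,-0.2,0,0,0,0.9],[0,-3,-0.2,0,0,0,0.9],[0,-8,-0.2,0,0,0,0.9],[0,-12,0,0,0,0,1],[0,-12,0,0,0,0,1]]]'

```text
clock: 18.55
ee_pos: [477.4, -6.1, 141.2]
eef_rot: [-0.706, 0.708, -0.013, 0.02]
force: [0.0, 0.9, -0.1]
grip_width: 85.4
```

Run:
```python
from h import *
go(555,405,140,.695)
```

```text
t 18.55 at [477.4  -6.1 141.2] w 85.4 F [ 0.   0.9 -0.1] j [ 0.26  0.4  -0.42  2.01  0.24  0.77 -0.35]
move [ 5.84  0.09 41.42] [ 0.006 -0.741  0.009] rows 9.0
```

Request:
apply_moves --moves '[[[5.8,0,41.4,0,-0.741,0.01,1],[5.8,0,41.4,0,-0.741,0.01,1],[5.8,0,41.4,0,-0.741,0.01,1],[5.8,0,41.4,0,-0.741,0.01,1],[5.8,0,41.4,0,-0.741,0.01,1],[5.8,0,41.4,0,-0.741,0.01,1],[5.8,0,41.4,0,-0.741,0.01,1],[5.8,0,41.4,0,-0.741,0.01,1],[5.8,0,41.4,0,-0.741,0.01,1],[5.8,0,41.4,0,-0.741,0.01,1],[5.8,0,41.4,0,-0.741,0.01,1]]]'

```text
clock: 19.65
ee_pos: [554.1, 404.3, 139.8]
eef_rot: [-0.662, 0.667, 0.24, -0.242]
force: [-0.0, -0.4, 0.5]
grip_width: 85.2
```

Run:
```python
from h import *
c=calibration('wrist'); im=grab_frame('wrist'); np.save('pics/we.npy',im)
sc=grab_frame('scene'); np.save('pics/s1.npy',sc)
b=cv2.resize(im,None,fx=1.2,fy=1.2); 
for P in ([[555,405,58]],[[531,387,14]],[[577,424,14]]):
    q=(proj(c,P)[0]*1.2).astype(int); cv2.drawMarker(b,tuple(int(v) for v in q),(255,0,0),cv2.MARKER_CROSS,10,1)
save('we',b,1)
go(555,405,29,.695)
```

```text
t 19.75 at [554.9 402.8 140.4] w 85.0 F [ 0.3 -0.5  0.2] j [-0.36  0.72 -0.58  1.44  0.42  1.11 -0.32]
move [ 0.19 11.14  0.23] [ 0.007 -0.002 -0.004] rows 3.0
```

View pics/we.png

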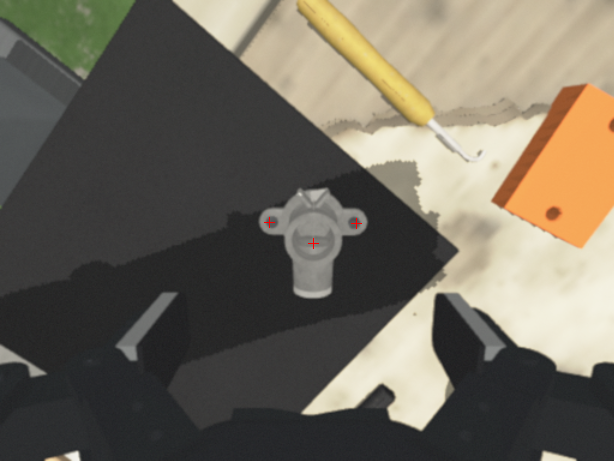

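The projected marks sit exactly on the flange centre (313,243) and the ear holes (268,222) and (357,223), so I'll grasp the elbow.

Request:
apply_moves --moves '[[[0.2,4,0.2,0,0,0,1],[0.2,8,0.2,0,0,0,1],[0.2,10,0.2,0,0,0,1],[0.2,11.1,0.2,0,0,0,1],[0.2,11.1,0.2,0,0,0,1],[0.2,11.1,0.2,0,0,0,0],[0.2,11.1,0.2,0,0,0,0],[0.2,11.1,0.2,0,0,0,0],[0.2,11.1,0.2,0,0,0,0],[0.2,11.1,0.2,0,0,0,0],[0.2,11.1,0.2,0,0,0,0],[0.2,11.1,0.2,0,0,0,0]]]' --grip_force 30

```text
clock: 20.95
ee_pos: [555.5, 405.1, 30.5]
eef_rot: [-0.662, 0.668, 0.24, -0.24]
force: [-0.3, -0.6, 6.2]
grip_width: 31.7
```

Run:
```python
from h import *
go(555,405,170,.695)
im=np.load('pics/s1.npy'); save('b1',im[130:225,240:360],6)
```

```text
t 20.95 at [555.5 405.1  30.5] w 31.7 F [-0.3 -0.6  6.2] j [-0.38  0.84 -0.53  1.53  0.5   0.91 -0.39]
move [ -0.09 -13.95  -0.07] [ 0.007 -0.002 -0.003] rows 3.0
```

View pics/b1.png

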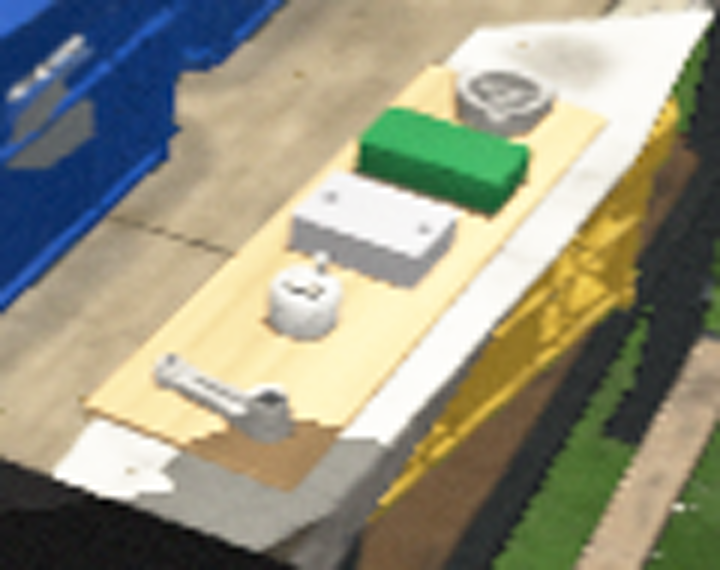

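The board crop shows the riser holes at (332,196) and (426,229), the green block lying flat with top corners (405,108), (530,150), (492,188) and (362,144), and the counter top at about (304,288). The castings have not moved.

Run:
```python
from h import *
c=calibration('scene')
b=lambda p:(np.array(p,float)+.5)/6-.5+[240,130]
r=ray(c,b([[332,196],[426,229],[405,108],[530,150],[492,188],[362,144],[304,288]]),[37,37]+[40]*4+[38])
a=-.053;R=np.array([[np.cos(a),-np.sin(a)],[np.sin(a),np.cos(a)]])
B=lambda p:(R.T@(p[:2]-[470,-103.5])).round(1)
m=(r[0]+r[1])/2
print('riser',m,B(m),np.arctan2(*(r[0]-r[1])[[1,0]]),np.linalg.norm(r[0]-r[1])); m=r[2:6].mean(0); print('sand',m,B(m)); print('counter',r[6],B(r[6]))
```

```text
riser [ 469.89633378 -105.85322105   37.        ] [ 0.  -2.4] -0.0842354223058676 63.686812516435744
sand [ 460.46271323 -193.34308712   40.        ] [ -4.8 -90.2]
counter [475.58109865  -8.46624155  38.        ] [ 0.5 95.2]
```

Request:
apply_moves --moves '[[[0,-4,0,0,0,0,0],[0,-9,0,0,0,0,0],[0,-14,0,0,0,0,0],[0,-14,0,0,0,0,0],[0,-14,0,0,0,0,0]]]'

```text
clock: 21.45
ee_pos: [555.6, 406.5, 172.0]
eef_rot: [-0.663, 0.667, 0.241, -0.239]
force: [0.3, 0.6, -2.5]
grip_width: 31.5
```

Run:
```python
from h import *
go(490,220,170,-.05)
go(470,-103,170,-.05)
```

```text
t 21.45 at [555.6 406.5 172. ] w 31.5 F [ 0.3  0.6 -2.5] j [-0.36  0.7  -0.59  1.39  0.41  1.17 -0.31]
move [-16.96   0.27 -10.16] [0.007 0.743 0.003] rows 5.0
t 21.45 at [555.6 406.5 172. ] w 31.5 F [ 0.3  0.6 -2.5] j [-0.36  0.7  -0.59  1.39  0.41  1.17 -0.31]
move [-39.14   0.44 -33.73] [0.007 0.743 0.003] rows 11.0
```

Request:
apply_moves --moves '[[[-39.2,0.4,-33.7,0,0.743,0,0],[-39.2,0.4,-33.7,0,0.743,0,0],[-39.2,0.4,-33.7,0,0.743,0,0],[-39.2,0.4,-33.7,0,0.743,0,0],[-39.2,0.4,-33.7,0,0.743,0,0],[-39.2,0.4,-33.7,0,0.743,0,0],[-39.2,0.4,-33.7,0,0.743,0,0],[-39.2,0.4,-33.7,0,0.743,0,0],[-39.2,0.4,-33.7,0,0.743,0,0],[-39.2,0.4,-33.7,0,0.743,0,0],[-39.2,0.4,-33.7,0,0.743,0,0],[-39.2,0.4,-33.7,0,0.743,0,0]]]'

```text
clock: 22.65
ee_pos: [467.1, -106.9, 168.7]
eef_rot: [-0.705, 0.709, -0.02, 0.02]
force: [0.5, -0.0, -0.4]
grip_width: 31.8
```

Run:
```python
from h import *
go(470,-104,61,-.05)
```

```text
t 22.65 at [ 467.1 -106.9  168.7] w 31.8 F [ 0.5 -0.  -0.4] j [ 0.47  0.37 -0.41  1.96  0.2   0.85 -0.1 ]
move [ 0.26 10.77  0.37] [ 0.006 -0.006  0.001] rows 3.0
```

Request:
apply_moves --moves '[[[0.3,4,0.3,0,0,0,0],[0.3,7.5,0.3,0,0,0,0],[0.3,9.5,0.3,0,0,0,0],[0.3,10.5,0.3,0,0,0,0],[0.3,10.7,0.3,0,0,0,0],[0.3,10.7,0.3,0,0,0,0]]]'

```text
clock: 23.25
ee_pos: [470.6, -104.1, 61.8]
eef_rot: [-0.705, 0.709, -0.019, 0.02]
force: [-0.0, 0.1, -0.5]
grip_width: 31.6
```

Run:
```python
from h import *
go(470,-104,59,-.05)
```

```text
t 23.25 at [ 470.6 -104.1   61.8] w 31.6 F [-0.   0.1 -0.5] j [ 0.39  0.53 -0.33  2.08  0.31  0.58 -0.22]
move [-0.06  0.28  0.  ] [ 0.006 -0.005  0.001] rows 1.0
```

Request:
apply_moves --moves '[[[0,0.2,0,0,0,0,0],[0,0.3,0,0,0,0,0],[0,0.3,0,0,0,0,0]]]'

```text
clock: 23.55
ee_pos: [471.2, -104.0, 59.5]
eef_rot: [-0.705, 0.709, -0.019, 0.02]
force: [-0.5, 0.7, 1.3]
grip_width: 31.3
```

Run:
```python
from h import *
go(470,-104,58,-.05)
```

```text
t 23.55 at [ 471.2 -104.    59.5] w 31.3 F [-0.5  0.7  1.3] j [ 0.39  0.53 -0.33  2.08  0.32  0.57 -0.22]
move [-0.12  0.15 -0.01] [ 0.006 -0.005  0.002] rows 1.0
```

Request:
apply_moves --moves '[[[0,0,0,0,0,0,0.5],[0,0,0,0,0,0,0.8],[0,0,0,0,0,0,0.8],[0,0,0,0,0,0,0.8],[0,-2,0,0,0,0,0.8],[0,-5,0,0,0,0,0.8],[0,-9,0,0,0,0,0.8],[0,-13,0,0,0,0,0.8],[0,-18,0,0,0,0,0.8],[0,-24,3.2,0,0,0,0.8],[0,-24,3.2,0,0,0,0.8],[0,-24,3.2,0,0,0,0.8]]]'

```text
clock: 24.75
ee_pos: [473.7, -69.0, 302.1]
eef_rot: [-0.705, 0.709, -0.016, 0.022]
force: [0.3, -0.3, -0.3]
grip_width: 68.2
```

Run:
```python
from h import *
go(470,-70,300,-.05)
c=calibration('wrist'); im=grab_frame('wrist'); np.save('pics/wf.npy',im); np.save('pics/wf_c.npy',c,allow_pickle=True); save('wf',im,1.56)
sc=grab_frame('scene'); np.save('pics/s2.npy',sc); save('b2',sc[130:225,240:360],6)
```

```text
t 24.75 at [473.7 -69.  302.1] w 68.2 F [ 0.3 -0.3 -0.3] j [ 0.45  0.23 -0.46  1.75  0.12  1.18 -0.1 ]
move [-0.37  0.21 -0.12] [ 0.006 -0.003  0.008] rows 1.0
```

View pics/wf.png

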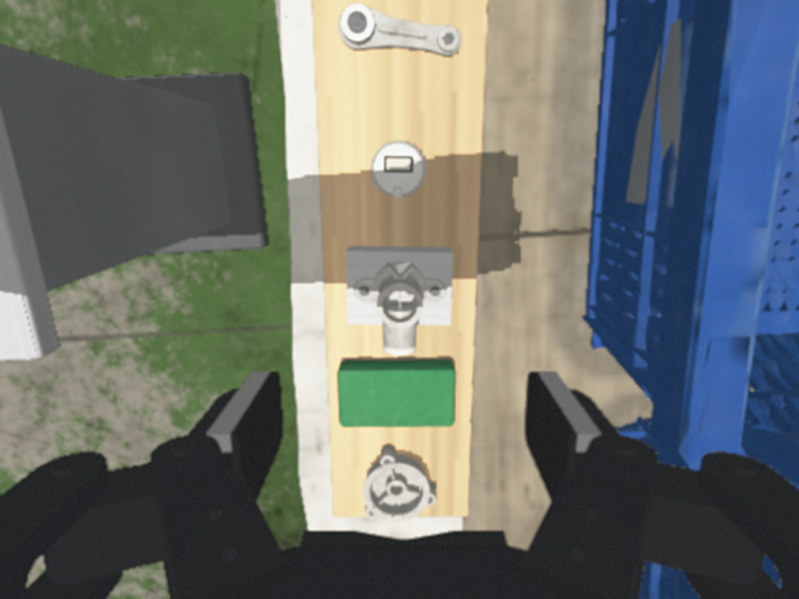

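View pics/b2.png

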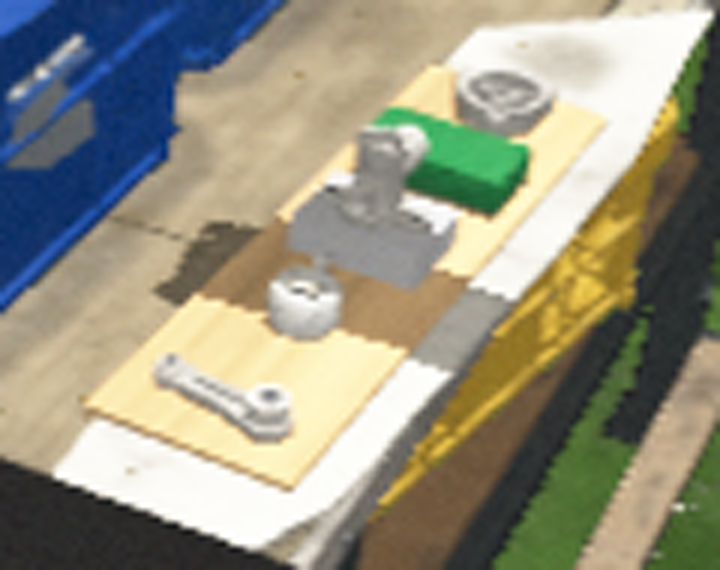

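The wrist view shows a straight row. The sanding block top spans x 340–454 and y 369–426, the riser's lower top edge runs (349,325)–(452,325), the ear holes are at (364,290) and (435,290), the counter is at (398,168), and the board end corners are (332,515) and (466,517). The scene crop shows the elbow upright on the riser and the castings unmoved.

Run:
```python
from h import *
c=np.load('pics/wf_c.npy',allow_pickle=True).item()
P=lambda p:(np.array(p,float)+.5)/1.56-.5
r=ray(c,P([[332,515],[466,517],[315,0],[488,0],[340,369],[453,369],[454,425],[341,426],[349,325],[452,325],[364,290],[435,290],[398,168],[397,489],[357,24],[448,38],[399,300]]),[12]*4+[40]*4+[37]*2+[43]*2+[38,30,33,28,87])
e=(r[0]+r[1])/2; d=(r[2]+r[3])/2-e; a=np.arctan2(-d[0],d[1]); o=e[:2]+230*np.array([-np.sin(a),np.cos(a)])
print('board',o,a)
for a,o in ((a,o),(-.053,np.array([470,-103.5]))):
    R=np.array([[np.cos(a),-np.sin(a)],[np.sin(a),np.cos(a)]]); B=lambda p:(R.T@(np.array(p)[:2]-o)).round(1)
    print('sand',B(r[4:8].mean(0)),'riser edge mid (y should be -30)',B((r[8]+r[9])/2),'ears',B((r[10]+r[11])/2),'flange',B(r[16]),'counter',B(r[12]),'cap',B(r[13]),'lever',B((r[14]+r[15])/2))
```

```text
board [ 469.7107537  -102.43573922] -0.05922965678968537
sand [ -2.3 -93.6] riser edge mid (y should be -30) [  0.3 -30.5] ears [-0.6  0.4] flange [-1.   4.1] counter [-2.2 93.2] cap [  -2.1 -188.2] lever [  1.  186.8]
sand [ -3.2 -92.5] riser edge mid (y should be -30) [ -0.2 -29.4] ears [-1.   1.4] flange [-1.3  5.2] counter [-1.9 94.3] cap [  -3.6 -187.1] lever [  1.8 187.9]
```

All four things are within about 4 mm of target, well inside the 15 mm tolerance. Handing in.

Run:
```python
from bench import ctrl
print(ctrl.close_job())
```

```text
the job is handed in; nothing more can be done
None
```

The row is finished and the job is handed in, at about 25 s of the 125 s allowed. The riser lies flat at the board's centre with the elbow upright on top. The sanding block is on the cap's side and the tally counter on the lever-arm's side.

The last wrist-camera check, in the board frame (tolerance 15 mm):

| Thing | Measured x, y (mm) | Target x, y (mm) |
|---|---|---|
| Riser | 0, 0 (from one edge and the known width) | 0, 0 |
| Elbow foot (ear holes) | -1, 0 | 0, 0 |
| Sanding block | -2, -94 | 0, -95 |
| Counter | -2, +93 | 0, +95 |

- **Disagreements:** the elbow's flange read 4–5 mm off in y while its ear holes read about 0–1 mm. I trusted the ear holes and did not follow this up. An earlier scene-camera reading put the sanding block at (-5, -90) and the riser at y -2.4. All of these are within tolerance.
- **Castings:** the cap and lever arm showed no visible shift in the final pictures.
- **Bystanders:** the deburring tool and marker pen were not measured again after the last moves, but the arm never went near them.

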